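# Demould a plaster casting and set it in the glue-up jig

### The job

Swing the hinged top half of the plywood casting mould up and right over past vertical, until it stays open by itself against its stop. Then lift the plaster casting out of the mould and set it down gently and squarely in the pocket of the dark wooden glue-up jig, flat on the wooden block that is already there, dome up. Leave the mould open, and leave the other things on the bench where they are.

Things in the scene. Friction and masses are not known exactly. Their poses are not given: they have to be found in the camera images.
- mould: Bottom half of the casting mould, fixed to the bench: a plywood block 110 (x) x 120 (y) x 50 mm high on a thin dark steel plate, with a square recess 68 x 68 mm and 8 mm deep in the middle of its top, in which the casting sits (recess floor 42 mm above the bench). Origin: centre of its underside, on the bench. Its x axis points from the handle side (towards the robot, more or less) to the hinge side, y along the hinge, z up.
- lid (a joint): Angle of the mould's top half in rad: 0 closed, 1.57 upright, 1.85 leaning back against its stop. Its hinge is loose: the lid (0.45 kg) falls shut when let go below about 1.2 and falls open onto its stop when let go above about 1.35. The lid is a hollow plywood box 110 x 120 x 44 mm.
- lid_handle (a point): Middle of the lid's handle: a round steel bar 12 mm thick and 90 mm long, parallel to the hinge (mould y), held 50 mm in front of the lid's front face by two arms at its ends (78 mm clear between the arms), 86 mm above the bench when shut. With the lid shut it lies 160 mm in front of the hinge line and 36 mm above it (8 mm below the lid's top). The axes turn with the lid.
- lid_hinge (a point): Middle of the hinge line, at the back top edge of the mould block, 50 mm above the bench, fixed. Axes are those of the mould; the lid turns about its y axis, the handle going up and then away towards mould +x.
- casting_mid (a point): Centre of the plaster casting, half-way up (21 mm above its underside and 21 mm below its top). The white casting, 0.1 to 0.2 kg, has a square foot 64 x 64 x 10 mm high, on it a square block 42 x 42 x 26 mm high (from 10 to 36 mm above the underside; the place to grip), and a low round dome 6 mm high on top. Axes: x and y parallel to the sides of foot and block, z up. At the start it sits upright and nearly square to the mould in the recess, under the closed lid.
- jig: Glue-up jig, fixed to the bench: a dark wooden board 120 x 120 x 10 mm with four low dark walls (14 mm thick) round a square pocket 72 x 72 mm inside; the walls' tops are 38 mm above the bench. Origin: centre of its underside, on the bench. x and y are parallel to the pocket's sides, z up. The casting may be put in any of the four square directions.
- jig_seat (a point): Centre of the pocket at the top of the wooden block that lies in it, 30 mm above the bench and 8 mm below the walls' tops: where the centre of the casting's underside belongs. Axes are those of the jig.
- block: Light wooden block 66 x 66 x 20 mm, loose in the bottom of the jig's pocket; stays there. Origin: centre of its underside.
- globe: Bystander: brass globe on a round foot, 66 mm wide and 105 mm high, standing between mould and jig; origin at the centre of its underside.
- finial: Bystander: small turned dark wooden finial, 44 mm wide, 66 mm high, on the robot's side between mould and jig; origin at the centre of its underside.
- bottle: Bystander: amber bottle, 60 mm wide, 170 mm high, left of the work; origin at the centre of its underside.
- jar: Bystander: white jar, 70 mm wide, 90 mm high, right of the work; origin at the centre of its underside.
- brush: Bystander: brush with a wooden handle lying on the right; origin under its middle.
- screwdriver: Bystander: screwdriver lying on the left; origin under its middle.
- offcut: Bystander: flat wooden offcut 70 x 45 x 18 mm lying on the left; origin at the centre of its underside.
Not all that is in view belongs to the job. Of the things that look like the jig, take the one that is farthest to the robot's right at the start. Leave any yellow look-alike of the mould alone.

How it is judged:
By the outcome, as a careful person would: the job done as asked, in the order asked, and still so for the second after the job is handed in, with the robot touching nothing.
It also fails if it takes over 54 s, if anything falls off the work surface, if the arm or the gripper's body presses on something with over 40 N, if the wrist force passes 120 N, or if a joint passes its speed limit or range.

### The arm

A 6-joint arm with a two-finger parallel gripper is mounted at the origin on the work surface. World frame = base frame: x ahead of the robot, y to its left, z up, the work surface at z = 0. Lengths are in m, angles in rad, forces in N, time in s.
With the tool pointing down it reaches from about 0.35 to 0.925 m from the base axis. Payload 6.4 kg.
Tool frame: the origin (TCP) lies at the very end of the fingers, on their centre line; the grasp point (between the pads) lies 19 mm behind it; z points along the fingers, y is the direction in which the jaws open and shut (so a half turn about z gives the same grasp; the last joint's range is limited). The gripper opens to 94 mm and grips with 3 to 60 N. Pads are 16 mm wide; open, the fingers measure 119 mm over their backs; the gripper's body (75 mm by 177 mm) begins 78 mm behind the grasp point.
Start: joints at [-1.29, 0.245, 1.558, -0, 1.339, -0.174], TCP at [0.286, -0.584, 0.205] pointing down, gripper open.
Joint ranges: [-3.13, 3.13], [-1.02, 2.26], [0.13, 2.54], [-0.95, 4.09], [0.21, 2.88], [-2.74, 2.74]. Speed limits (rad/s): [2.57, 2.57, 3.14, 3.14, 3.14, 3.14].

### API

Orientations are given as [roll, pitch, yaw] about the fixed x, y, z axes, in that order (R = Rz(yaw) Ry(pitch) Rx(roll)).
In Python, from plant import robot gives the robot as it stands.
- The arm moves only by the shell command python3 -m jog 'ROWS' [FORCE]. ROWS is JSON, a list of rows, each a list of 5 numbers: the shift along the tool's x, y, z in m, then the turn about the tool's z in rad, then the finger opening in m, from 0 to 0.094. A call has 1 to 5 rows; each row is the pose to reach, as a shift and turn from the pose commanded when the call began, along the tool's axes at that moment; what a row does not reach only later rows make up. A row lasts 1/10 s, in which the tool goes at most 50 mm and 8.59 degrees, less where a joint would pass 70% of its speed; a pose out of reach is approached as far as the arm can. A call with a gripper value outside its range is refused whole. The fingers move at their own pace and stop on an object; FORCE is the grip in N (left out, the last holds). Time passes only in rows, so rows that repeat a pose let the fingers close. It gives the time, the measured TCP pose, the force and the opening at its end, in the units of the state.
- robot.observe(): the state, without advancing time (a new reading comes with each control period).
- robot.capture(name): name is "scene" or "side" or "wrist"; returns a dict with "pixels" (384x512x3 uint8, red, green, blue), "depth" (384x512 float32, m along the optical axis (not along the pixel's ray), 0 where there is no reading), "K" (3x3 intrinsics, pixels), "eye" and "orientation" of the camera in the world. Camera axes: x right, y down, z forward; pixel columns grow to the right and rows downward; lengths in m; the calibration is good to about 2 mm. A picture is of the moment at which its call begins.
- robot.job_done(): hands the job in, once; it reports no verdict.
Trained networks look in a picture, given as the dict that the camera call returned (one of the last four; its "shot" number tells which), for a name from the list of things; names that differ only in an ending like _2 or _b are one class to them, and where a whole thing is asked for, a point or a joint stands for the part that bears it (a point fixed in the world has none). Each returns a list of dicts, best first, with "conf" (0 to 1); they miss things now and then, are a little off and sometimes report something else, mostly with a low value. They report only what shows in the picture. A call takes as long as a camera call. They do not tell look-alikes from the thing itself.
- robot.boxes_of(picture, query): "extent" ([centre column, centre row, width, height] as shares, 0 to 1, of the picture: columns of its width, rows of its height, round what is visible of it).
- robot.regions_of(picture, query): "pixels" (384x512 bool, what is visible of it) and "extent" ([centre column, centre row, width, height] as shares, 0 to 1, of the picture: columns of its width, rows of its height, round what is visible of it).
The state is a dict: "clock": time; "joint_pos": joint angles; "qvel": joint speeds; "tau": joint torques, N m; "tcp_pos": TCP position; "tool_rot": TCP orientation; "contact_force": force on the tool from outside, world axes, zero at the start; "wrist_torque": the same for the moment, N m; "grip_width": finger opening in m.
Only numpy, scipy, OpenCV 4.12 (cv2) and the standard library are available. Lean on these libraries where they do the work, as an engineer would, in place of code of your own. Each camera call takes 0.05 s, during which the arm holds its last target.

## Working session

There is one attempt and no reset: what is moved stays moved. The work goes in short steps, Python scripts to look and compute and a shell command to move; the robot and the scene stay as the last step left them, time stands still between calls to the robot, and variables do not carry over. Pictures are saved under pics/ and viewed, and the job is handed in when it is done.

```bash
ls; mkdir -p pics
cat > h.py <<'E'
import numpy as np, cv2
from plant import robot
def save(p,n): cv2.imwrite(f'pics/{n}.png',p['pixels'][:,:,::-1])
def R_of(o):
    from scipy.spatial.transform import Rotation as R
    o=np.array(o)
    return o if o.shape==(3,3) else (R.from_euler('xyz',o).as_matrix() if o.size==3 else R.from_quat(o).as_matrix())
def cloud(p):
    d=p['depth'];K=np.array(p['K']);v,u=np.mgrid[:384,:512]
    c=np.stack([(u-K[0,2])/K[0,0]*d,(v-K[1,2])/K[1,1]*d,d],-1)
    w=c@R_of(p['orientation']).T+np.array(p['eye']); w[d==0]=np.nan
    return w
E
python3 - <<'E'
from h import *
print(robot.observe())
for n in ['scene','side','wrist']:
    p=robot.capture(n);save(p,n+'0');np.savez(f'{n}0.npz',**{k:p[k] for k in ['pixels','depth','K','eye','orientation']})
    print(n,p['eye'],p['orientation'],p['K'])
    for q in ['mould','lid_handle','jig','lid','globe']:
        print(q,[(round(b['conf'],2),np.round(np.array(b['extent'])*[512,384,512,384]).tolist()) for b in robot.boxes_of(p,q)])
E
```

```text
pics
{'clock': 0.0, 'joint_pos': array([-1.29006561e+00,  2.45833492e-01,  1.55898260e+00, -7.06873720e-08,
        1.33871622e+00, -1.74148325e-01]), 'qvel': array([ 0.00141107,  0.00019037,  0.00019141, -0.00083395,  0.00141436,
        0.00074198]), 'tau': array([ 9.17948273e-04, -4.15837991e+01, -3.14598584e+01,  6.85567874e-02,
        3.32336908e-02, -1.28368220e-04]), 'tcp_pos': array([ 0.28538883, -0.58333237,  0.20434984]), 'tool_rot': array([-3.13968232e+00, -3.36015494e-04,  4.54878738e-01]), 'contact_force': array([0.36903203, 0.23261668, 0.05927026]), 'wrist_torque': array([ 0.02328069, -0.00683505,  0.00936028]), 'grip_width': 0.09419022453508634}
scene [1.32618454 0.1548419  0.86275876] [-2.3153734  -0.01466155  1.75295286] [[415.83141177   0.         259.67475793]
 [  0.         415.83141177 195.1328191 ]
 [  0.           0.           1.        ]]
mould [(0.91, [308.0, 216.0, 55.0, 74.0]), (0.57, [376.0, 162.0, 51.0, 61.0])]
lid_handle [(0.67, [377.0, 151.0, 44.0, 44.0]), (0.6, [314.0, 207.0, 50.0, 51.0]), (0.5, [88.0, 199.0, 25.0, 38.0])]
jig [(0.92, [318.0, 321.0, 5
[... 441 characters left out ...]
.0, 68.0]), (0.56, [262.0, 231.0, 70.0, 60.0])]
lid_handle [(0.83, [373.0, 282.0, 72.0, 50.0]), (0.49, [272.0, 164.0, 21.0, 12.0])]
jig [(0.86, [159.0, 233.0, 44.0, 38.0]), (0.84, [193.0, 180.0, 46.0, 31.0]), (0.58, [270.0, 170.0, 42.0, 29.0])]
lid [(0.84, [374.0, 281.0, 70.0, 51.0]), (0.74, [266.0, 224.0, 61.0, 41.0]), (0.55, [264.0, 231.0, 71.0, 57.0])]
globe [(0.97, [234.0, 196.0, 23.0, 33.0])]
wrist [ 0.35170044 -0.55192666  0.38455144] [ 2.88622505e+00  5.54135089e-04 -1.11602465e+00] [[289.59440753   0.         252.27151216]
 [  0.         289.59440753 196.9908015 ]
 [  0.           0.           1.        ]]
mould [(0.38, [119.0, 25.0, 98.0, 50.0])]
lid_handle []
jig []
lid []
globe []
```

View pics/scene0.png

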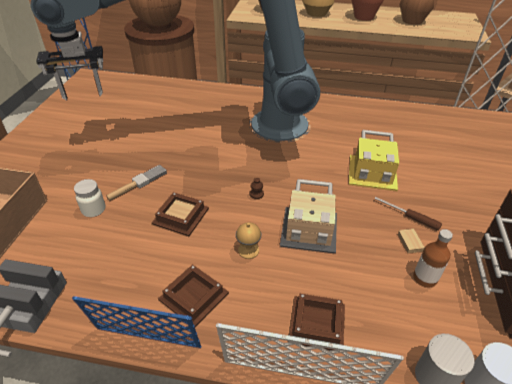

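View pics/side0.png

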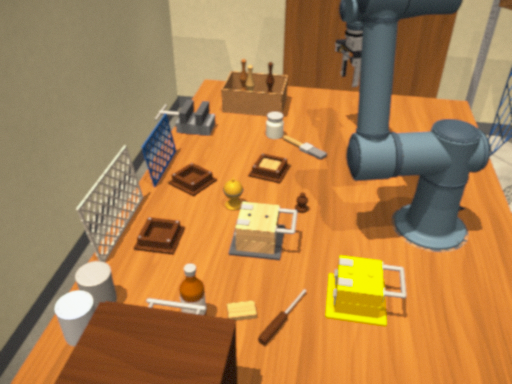

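View pics/wrist0.png

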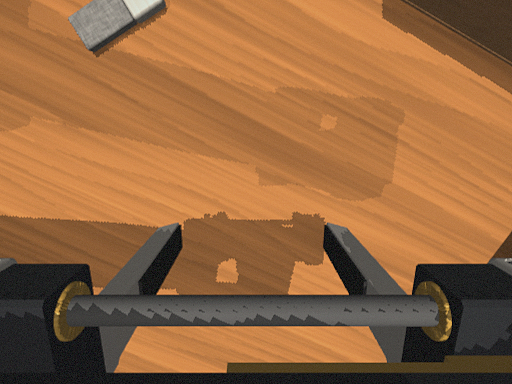

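The scene picture shows the plain plywood mould at (308,216), its yellow twin at (376,162), and the jig holding the light block at (181,215). The globe is at (250,241) and the finial at (257,187). Next I'll measure positions from depth.

```bash
cat >> h.py <<'E'
def load(n):
    return dict(np.load(n+'0.npz'))
E
python3 - <<'E'
from h import *
for n,bx in [('scene',{'mould':(308,216,70,90),'jigA':(181,215,60,52),'jigB':(193,295,74,68),'jigC':(318,321,57,53),'globe':(250,241,24,36),'fin':(257,188,16,22)}),('side',{'mould':(262,231,80,66),'jigA':(270,168,46,34),'globe':(234,196,23,33),'fin':(303,203,16,20)})]:
    p=load(n);w=cloud(p)
    print(n)
    for k,(a,b,c,d) in bx.items():
        s=w[b-d//2:b+d//2,a-c//2:a+c//2].reshape(-1,3);s=s[~np.isnan(s[:,0])]
        print(k)
        hs={'mould':[(.005,.03),(.09,.099),(.078,.088)],'jigA':[(.033,.043),(.025,.033)],'jigB':[(.033,.043)],'jigC':[(.033,.043)],'globe':[(.02,.12)],'fin':[(.02,.08)]}[k]
        print(' maxz',np.percentile(s[:,2],[90,99]))
        for lo,hi in hs:
            m=s[(s[:,2]>lo)&(s[:,2]<hi)][:,:2].astype(np.float32)
            if len(m)>5:
                r=cv2.minAreaRect(m); print(' ',lo,hi,len(m),np.round(r[0],4),np.round(r[1],4),round(r[2],1))
    # crop zoom
p=load('scene');i=p['pixels'][130:270,120:380,::-1];cv2.imwrite('pics/z0.png',cv2.resize(i,None,fx=3,fy=3,interpolation=cv2.INTER_CUBIC))
E
```

```text
scene
mould
 maxz [0.09389672 0.09709431]
  0.005 0.03 820 [0.4398 0.1421] [0.324 0.176] 6.3
  0.09 0.099 1409 [0.4939 0.1585] [0.166  0.1201] 1.9
  0.078 0.088 178 [0.4919 0.1585] [0.1695 0.1168] 1.7
jigA
 maxz [0.03674258 0.03987491]
  0.033 0.043 508 [ 0.5394 -0.2094] [0.1044 0.1028] 77.3
  0.025 0.033 492 [ 0.5399 -0.2074] [0.0983 0.1021] 77.9
jigB
 maxz [0.08631981 0.19510144]
  0.033 0.043 824 [ 0.7914 -0.0934] [0.1017 0.1023] 62.4
jigC
 maxz [0.04055818 0.19841227]
  0.033 0.043 911 [0.8066 0.2056] [0.1023 0.1002] 0.3
globe
 maxz [0.09125493 0.10220165]
  0.02 0.12 474 [0.6316 0.0124] [0.0541 0.059 ] 11.5
fin
 maxz [0.05197729 0.06485509]
  0.02 0.08 135 [ 0.4083 -0.0116] [0.033  0.0331] 10.6
side
mould
 maxz [0.09332774 0.0972865 ]
  0.005 0.03 790 [0.5154 0.1109] [0.2479 0.266 ] 5.7
  0.09 0.099 1070 [0.4884 0.162 ] [0.1651 0.1245] 1.0
  0.078 0.088 208 [0.4834 0.1663] [0.1266 0.1622] 86.2
jigA
 maxz [0.03566576 0.03974846]
  0.033 0.043 256 [ 0.5356 -0.2065] [0.1069 0.1012] 78.9
  0.025 0.033 253 [ 0.5357 -0.2075] [0.1132 0.1034] 78.2
globe
 maxz [0.09128082 0.09848377]
  0.02 0.12 353 [0.6075 0.0746] [0.0641 0.1646] 12.7
fin
 maxz [0.05542196 0.08954539]
  0.02 0.08 120 [ 0.4001 -0.0041] [0.0364 0.0294] 18.7
```

View pics/z0.png

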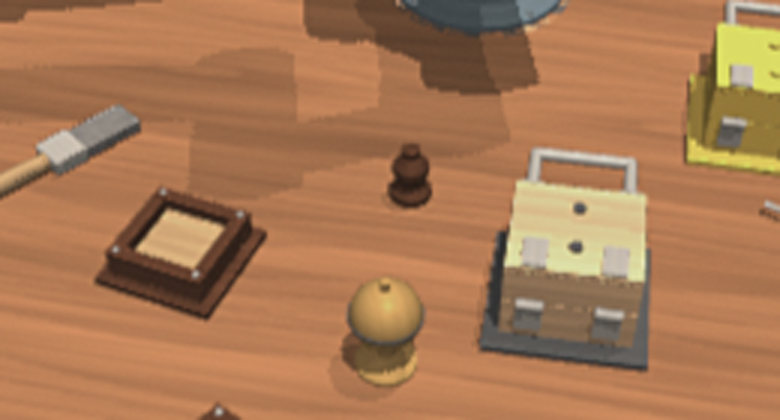

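The jig with the block in it is the farthest to the right (y≈-0.207). The mould yaw is about 1.5° and the handle bar is near (0.417, 0.158, 0.086). I'll write a helper that computes tool-frame shifts, then move above the handle.

```bash
cat >> h.py <<'E'
def shift(tx,ty,tz,yaw):
    o=robot.observe();p=o['tcp_pos'];R=R_of(o['tool_rot'])
    y0=np.arctan2(R[1,0],R[0,0]);d=(yaw-y0+np.pi)%(2*np.pi)-np.pi
    print('t',round(o['clock'],2),'shift',np.round(R.T@(np.array([tx,ty,tz])-p),4),'turn',round(-d,4),'q6',round(o['joint_pos'][5],2))
E
python3 -c "
from h import *
shift(.41,.10,.27,1.597)"
```

```text
t 0.9 shift [ 0.4123 -0.5597 -0.0645] turn -1.1422 q6 -0.17
```

```bash
python3 -m jog '[[0.412,-0.56,-0.065,-1.142,0.094],[0.412,-0.56,-0.065,-1.142,0.094],[0.412,-0.56,-0.065,-1.142,0.094],[0.412,-0.56,-0.065,-1.142,0.094],[0.412,-0.56,-0.065,-1.142,0.094]]'; python3 -c "
from h import *
shift(.41,.10,.27,1.597)"
```

```text
clock: 1.4
tcp_pos: [0.33, -0.3372, 0.2289]
tool_rot: [3.141, 0.0, 1.21]
contact_force: [0.9, -0.7, 0.6]
grip_width: 0.0938
t 1.4 shift [ 0.4373 -0.0793 -0.0411] turn -0.3867 q6 -0.68
```

```bash
python3 -m jog '[[0.436,-0.08,-0.041,-0.387,0.06],[0.436,-0.08,-0.041,-0.387,0.06],[0.436,-0.08,-0.041,-0.387,0.06],[0.436,-0.08,-0.041,-0.387,0.06],[0.436,-0.08,-0.041,-0.387,0.06]]'; python3 -c "
from h import *
shift(.41,.10,.27,1.597)"
```

```text
clock: 1.9
tcp_pos: [0.3756, -0.0925, 0.2523]
tool_rot: [3.14, 0.001, 1.591]
contact_force: [1.9, 0.3, 0.4]
grip_width: 0.0608
t 1.9 shift [ 0.1918  0.0383 -0.0178] turn -0.006 q6 -0.56
```

```bash
python3 -m jog '[[0.192,0.038,-0.018,-0.006,0.06],[0.192,0.038,-0.018,-0.006,0.06],[0.192,0.038,-0.018,-0.006,0.06],[0.192,0.038,-0.018,-0.006,0.06],[0.192,0.038,-0.018,-0.006,0.06]]'
python3 - <<'E'
from h import *
shift(.41,.10,.27,1.597)
p=robot.capture('wrist');save(p,'w1');w=cloud(p);np.save('w1.npy',w)
for q in ['lid','lid_handle','mould']:
    print(q,[(round(b['conf'],2),np.round(np.array(b['extent'])*[512,384,512,384]).tolist()) for b in robot.boxes_of(p,q)])
E
```

```text
clock: 2.4
tcp_pos: [0.4096, 0.103, 0.2706]
tool_rot: [3.14, -0.001, 1.607]
contact_force: [0.4, -0.4, 0.1]
grip_width: 0.06
t 2.4 shift [-0.003   0.0003  0.0006] turn 0.0096 q6 -0.06
lid [(0.98, [322.0, 136.0, 144.0, 106.0]), (0.74, [78.0, 15.0, 150.0, 30.0]), (0.41, [321.0, 134.0, 142.0, 104.0])]
lid_handle [(0.78, [323.0, 136.0, 146.0, 99.0]), (0.68, [317.0, 349.0, 42.0, 26.0]), (0.66, [76.0, 15.0, 151.0, 30.0])]
mould [(0.97, [89.0, 27.0, 179.0, 54.0]), (0.85, [320.0, 134.0, 147.0, 113.0])]
```

View pics/w1.png

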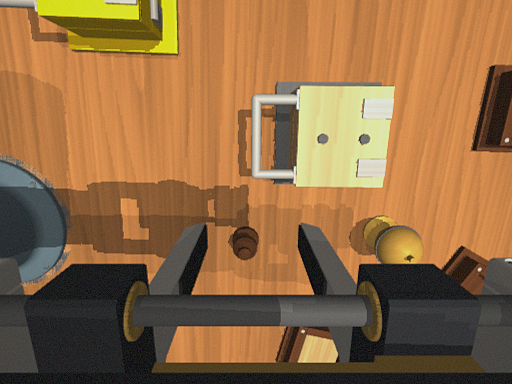

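The wrist picture shows the lid top at columns 296–394 and rows 86–187, with the handle bar at column ~257, rows 95–180. The yellow look-alike is at upper left.

Run:
```python
from h import *
w=np.load('w1.npy')
s=w[75:200,240:405].reshape(-1,3)
top=s[(s[:,2]>.085)&(s[:,2]<.10)]
bar=w[105:170,248:266].reshape(-1,3);bar=bar[(bar[:,2]>.08)]
print('bar',np.median(bar,0),bar.min(0),bar.max(0),len(bar))
pf=np.polyfit(bar[:,1],bar[:,0],1);print('bar slope',pf, 'yaw',-np.degrees(np.arctan(pf[0])))
lid=w[80:192,300:400].reshape(-1,3);lid=lid[(lid[:,2]>.088)&(lid[:,2]<.105)]
r=cv2.minAreaRect(lid[:,:2].astype(np.float32));print(r, np.median(lid[:,2]))
```

```text
bar [0.41292985 0.1591496  0.09073633] [0.40662882 0.11806298 0.08471354] [0.42568513 0.19569075 0.09376634] 614
bar slope [-0.02866333  0.41755724] yaw 1.6418384509250394
((0.5181894898414612, 0.16120630502700806), (0.1098179742693901, 0.1200355812907219), 1.9787555932998657) 0.0939332574402027
```

```bash
python3 -c "
from h import *
shift(.413,.158,.067,1.602)"
```

```text
t 2.6 shift [0.0603 0.0051 0.2026] turn -0.0054 q6 -0.06
```

```bash
python3 -m jog '[[0.06,0.005,0.0,0.0,0.045],[0.06,0.005,0.03,0.0,0.045],[0.06,0.005,0.08,0.0,0.045],[0.06,0.005,0.12,0.0,0.045],[0.06,0.005,0.13,0.0,0.045]]'
python3 - <<'E'
from h import *
p=robot.capture('wrist');save(p,'w2')
shift(.413,.158,.067,1.602)
E
```

```text
clock: 3.1
tcp_pos: [0.4098, 0.1566, 0.1351]
tool_rot: [-3.133, 0.001, 1.595]
contact_force: [0.1, -0.1, 0.4]
grip_width: 0.0453
t 3.15 shift [0.0012 0.0029 0.0691] turn -0.0072 q6 0.08
```

View pics/w2.png

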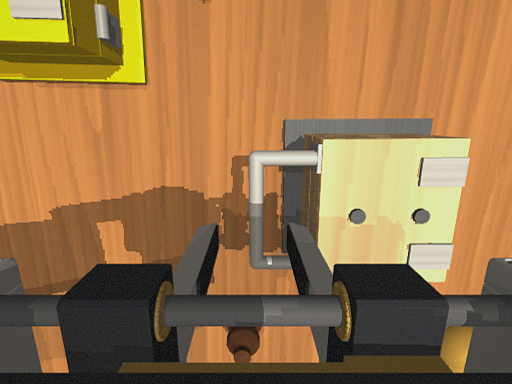

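The bar (column 256) lies between the fingertips (columns ~215 and ~288). I'll descend and grip.

```bash
python3 -m jog '[[0.001,0.003,0.045,0.0,0.045],[0.001,0.003,0.066,0.0,0.045],[0.001,0.003,0.069,0.0,0.045],[0.001,0.003,0.069,0.0,0.0],[0.001,0.003,0.069,0.0,0.0]]' 25;python3 -m jog '[[0,0,0,0,0],[0,0,0,0,0],[0,0,0,0,0]]' 25; python3 -c "
from h import *
print(robot.observe()['tcp_pos'],robot.observe()['tool_rot'])"
```

```text
clock: 3.65
tcp_pos: [0.4181, 0.1595, 0.0732]
tool_rot: [3.137, -0.0, 1.597]
contact_force: [-0.3, 0.0, 0.6]
grip_width: 0.032
clock: 3.95
tcp_pos: [0.4121, 0.1596, 0.0712]
tool_rot: [-3.131, 0.001, 1.598]
contact_force: [-16.0, -1.7, 15.6]
grip_width: 0.011
[0.41212    0.15956585 0.07115533] [-3.13051883e+00  7.21989469e-04  1.59841170e+00]
```

```bash
python3 -m jog '[[0,-0.002,-0.003,0,0],[0,-0.002,-0.003,0,0]]' 40
python3 - <<'E'
import numpy as np
a=np.arctan2(36,160);r=164
th=np.arange(0,1.86,.1)
P=np.c_[160-r*np.cos(a+th),-(r*np.sin(a+th)-36)]
for i in range(0,len(th),5):
    print(th[i],np.round(P[i+1:i+6]-P[i],1).tolist())
E
```

```text
clock: 4.15
tcp_pos: [0.4127, 0.1596, 0.0736]
tool_rot: [-3.139, 0.0, 1.598]
contact_force: [-3.6, 0.7, -3.1]
grip_width: 0.0107
0.0 [[4.4, -15.8], [10.3, -31.1], [17.8, -45.7], [26.6, -59.5], [36.8, -72.3]]
0.5 [[11.4, -11.8], [24.0, -22.3], [37.5, -31.6], [51.9, -39.4], [67.0, -45.8]]
1.0 [[15.7, -4.8], [31.7, -8.1], [48.0, -9.7], [64.4, -9.7], [80.7, -8.1]]
1.5 [[16.1, 3.3], [31.7, 8.1], [46.8, 14.5]]
```

```bash
python3 -m jog '[[0,0.004,-0.016,0,0],[0,0.010,-0.031,0,0],[0,0.018,-0.046,0,0],[0,0.027,-0.060,0,0],[0,0.037,-0.072,0,0]]' 40
python3 - <<'E'
from h import *
p=robot.capture('side');save(p,'s3')
E
```

```text
clock: 4.65
tcp_pos: [0.4485, 0.1606, 0.1457]
tool_rot: [-3.134, 0.0, 1.598]
contact_force: [-9.0, -0.7, 2.1]
grip_width: 0.0109
```

View pics/s3.png

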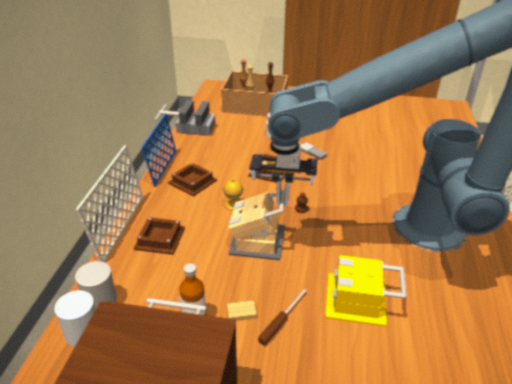

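The side picture shows the lid lifted about 0.5 rad, with the handle still in the fingers at (280,205). I'll continue along the arc.

```bash
python3 -m jog '[[0,0.011,-0.012,0,0],[0,0.024,-0.022,0,0],[0,0.037,-0.032,0,0],[0,0.052,-0.039,0,0],[0,0.067,-0.046,0,0]]' 40; python3 -m jog '[[0,0.016,-0.005,0,0],[0,0.032,-0.008,0,0],[0,0.048,-0.010,0,0],[0,0.064,-0.010,0,0],[0,0.081,-0.008,0,0]]' 40
python3 - <<'E'
from h import *
p=robot.capture('side');save(p,'s4')
E
```

```text
clock: 5.2
tcp_pos: [0.5183, 0.1626, 0.1939]
tool_rot: [-3.141, 0.0, 1.598]
contact_force: [-4.9, 0.1, 3.1]
grip_width: 0.0104
clock: 5.7
tcp_pos: [0.6001, 0.1642, 0.2011]
tool_rot: [3.14, 0.001, 1.598]
contact_force: [-1.0, -2.3, 0.1]
grip_width: 0.011
```

View pics/s4.png

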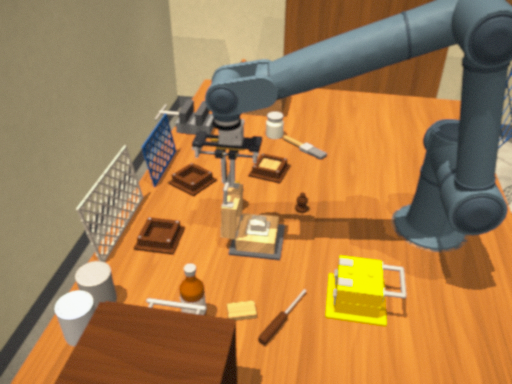

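The lid stands about upright and the casting shows at (260,222). I'll carry the lid further back, then release and retreat upwards.

```bash
python3 -m jog '[[0,0.016,0.003,0,0],[0,0.032,0.008,0,0],[0,0.040,0.011,0,0],[0,0.044,0.013,0,0],[0,0.044,0.013,0,0]]' 40; python3 -m jog '[[0,0,0,0,0.07],[0,0,0,0,0.07],[0,0,0,0,0.07],[0,0,0,0,0.07],[0,0,0,0,0.07]]';  python3 - <<'E'
from h import *
p=robot.capture('side');save(p,'s5')
E
```

```text
clock: 6.25
tcp_pos: [0.6433, 0.1654, 0.1869]
tool_rot: [3.14, 0.001, 1.598]
contact_force: [0.7, -2.1, 0.5]
grip_width: 0.0109
clock: 6.75
tcp_pos: [0.6427, 0.166, 0.1869]
tool_rot: [-3.142, -0.0, 1.598]
contact_force: [-0.1, 0.1, -0.8]
grip_width: 0.0474
```

View pics/s5.png

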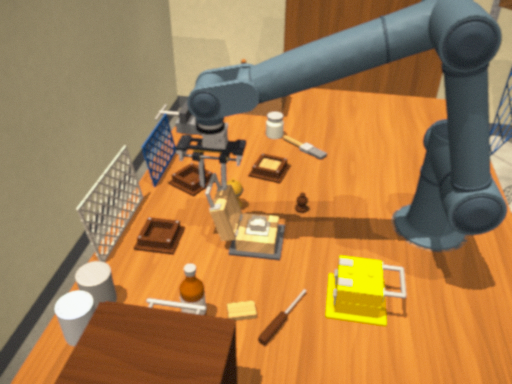

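```bash
python3 -m jog '[[0,-0.002,-0.04,0,0.07],[0,-0.002,-0.08,0,0.07],[0,-0.03,-0.1,-0.15,0.07],[0,-0.05,-0.1,-0.3,0.07],[0,-0.05,-0.1,-0.45,0.07]]';  python3 -c "
from h import *
shift(.59,.163,.28,3.172)"
```

```text
clock: 7.3
tcp_pos: [0.5918, 0.1648, 0.2885]
tool_rot: [3.139, 0.001, 2.055]
contact_force: [0.4, -0.3, -0.1]
grip_width: 0.0702
t 7.3 shift [-0.0008 -0.0024  0.0085] turn -1.1174 q6 -0.4
```

```bash
python3 -m jog '[[0,0,0,-1.117,0.07],[0,0,0,-1.117,0.07],[0,0,0,-1.117,0.07],[0,0,0,-1.117,0.07],[0,0,0,-1.117,0.07]]'; python3 -m jog '[[0,0,0,-0.367,0.07],[0,0,0,-0.367,0.07],[0,0,0,-0.367,0.07],[0,0,0,-0.367,0.07]]'
python3 - <<'E'
from h import *
shift(.59,.163,.28,3.172)
p=robot.capture('wrist');save(p,'w6');np.save('w6.npy',cloud(p));np.save('w6p.npy',p['pixels'])
for q in ['casting_mid','mould','lid']:
    print(q,[(round(b['conf'],2),np.round(np.array(b['extent'])*[512,384,512,384]).tolist()) for b in robot.boxes_of(p,q)])
p=robot.capture('side');save(p,'s6')
E
```

```text
clock: 7.8
tcp_pos: [0.5928, 0.1645, 0.2868]
tool_rot: [3.142, -0.0, 2.804]
contact_force: [0.4, -0.2, -0.0]
grip_width: 0.07
clock: 8.2
tcp_pos: [0.5928, 0.1645, 0.2868]
tool_rot: [3.142, -0.0, -3.119]
contact_force: [-0.3, -0.2, 0.5]
grip_width: 0.0699
t 8.2 shift [ 0.0029 -0.0014  0.0068] turn -0.0074 q6 -1.51
casting_mid [(0.27, [250.0, 163.0, 107.0, 201.0])]
mould [(0.76, [251.0, 163.0, 106.0, 194.0])]
lid [(0.69, [435.0, 120.0, 40.0, 53.0]), (0.58, [251.0, 210.0, 111.0, 106.0])]
```

View pics/w6.png

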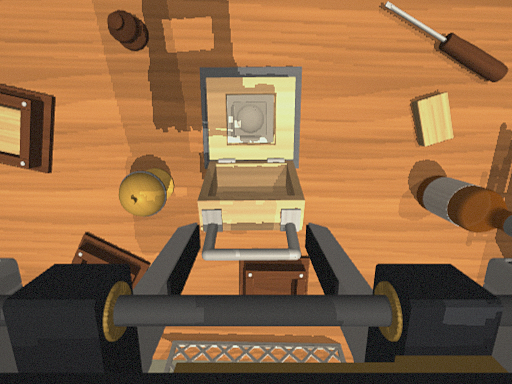

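View pics/s6.png

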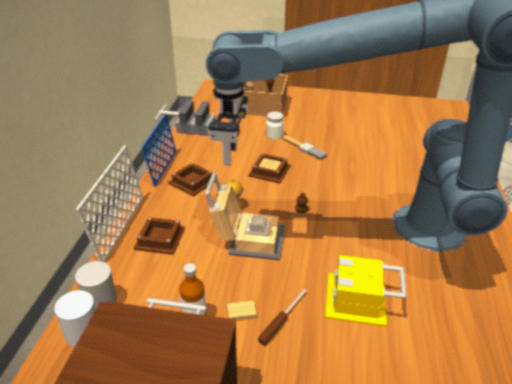

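The lid rests open on its stop. The casting sits in the recess at about (250,118) in the wrist picture.

Run:
```python
from h import *
w=np.load('w6.npy');px=np.load('w6p.npy')
s=w[60:162,195:305].reshape(-1,3)
for lo,hi in [(.070,.09),(.074,.09),(.047,.056),(.046,.0512)]:
    m=s[(s[:,2]>lo)&(s[:,2]<hi)]
    print(lo,hi,len(m),cv2.minAreaRect(m[:,:2].astype(np.float32)),np.median(m[:,2]))
i=px[60:170,195:305,::-1];cv2.imwrite('pics/z6.png',cv2.resize(i,None,fx=5,fy=5,interpolation=cv2.INTER_CUBIC))
z=w[60:165:3,200:304:3,2]
print('\n'.join(' '.join(f'{int(round(v*1000)) if v==v else 0:3d}' for v in r) for r in z))
```

```text
0.07 0.09 1085 ((0.5158509612083435, 0.15970520675182343), (0.04123305529356003, 0.04194360226392746), 1.942945957183838) 0.07921652881701863
0.074 0.09 1085 ((0.5158509612083435, 0.15970520675182343), (0.04123305529356003, 0.04194360226392746), 1.942945957183838) 0.07921652881701863
0.047 0.056 5956 ((0.5187393426895142, 0.16086485981941223), (0.11296647787094116, 0.12033585458993912), 1.5182172060012817) 0.049943266563356487
0.046 0.0512 4851 ((0.5186752676963806, 0.16086891293525696), (0.11302798241376877, 0.12016479671001434), 1.6284377574920654) 0.04968963229433648
  1  -1   0  -2   0   0   0  -1  -1  -2  -1   0   0   0   0   0  -1   1  -1   0  -1   0  -2   0   2  -1   0   0  -1   0  -1   0  -1  -1   0
 -2  -1   0  -2  -1   0   0  -1  -1   1   0   1   0   0  -1   0   0   0   0  -1   0   1   0   0   0   0  -1   0   2  -1  -1   2   1   0   0
  1  -1   0  -1   1  -2  -3  -2  -1  -1  -1  -1   0  -1   0  -2   9   8   5   7   8   9   7   8   7   7   8   6   8   9   9   8   7   8   1
  6   7   0   8   8   9   7   8   8   9   8   8   6   7   9   8   7   8   6   7   7   8   8   7   8   8
[... 3676 characters left out ...]

 -1  -2   7  49  50  49  49  49  49  49  49  49  49  50  49  49  51  50  49  49  49  49  50  50  50  51  50  50  51  50  50  48   8   0  -1
 -1   1   8   8  50  50  49  49  50  50  49  48  51  50  50  50  49  51  50  50  51  49  50  50  50  49  50  50  49  50  49  50   8   3   0
 -1   0   8   9  50  51  50  50  49  50  50  49  50  50  49  50  49  50  50  49  51  48  49  49  50  50  51  50  51  50  50   8   6   1  -1
 -1   0   8   7   6   9   8  54  54  54  54  55  27   8   6   7   7   7   8   6   8   8   7  53  54  54  53  55  54   8   9   7   9  -1   0
  0   0   9  55  56  54  57  57  55  56  55  56  56  55  57  57  56  55  57  56  57  56  57  57  56  58  58  55  57  59  57  58   8  -1  -1
```

View pics/z6.png

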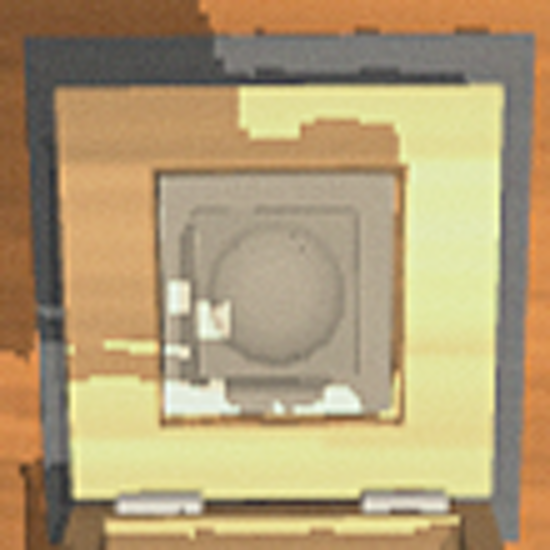

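```bash
python3 -c "
from h import *
shift(.516,.160,.11,3.174)"
```

```text
t 8.45 shift [ 0.0769 -0.0027  0.1767] turn -0.01 q6 -1.51
```

```bash
python3 -m jog '[[0.05,-0.003,0,-0.01,0.07],[0.077,-0.003,0.04,-0.01,0.07],[0.077,-0.003,0.09,-0.01,0.07],[0.077,-0.003,0.14,-0.01,0.07],[0.077,-0.003,0.177,-0.01,0.07]]'; python3 -m jog '[[0,0,0,0,0.07],[0,0,0,0,0.07]]'
python3 - <<'E'
from h import *
shift(.516,.160,.057,3.174)
p=robot.capture('wrist');save(p,'w7')
shift(.516,.160,.057,3.174)
E
```

```text
clock: 8.95
tcp_pos: [0.5144, 0.1595, 0.1069]
tool_rot: [-3.141, -0.002, -3.109]
contact_force: [0.5, -0.2, 0.4]
grip_width: 0.07
clock: 9.15
tcp_pos: [0.5164, 0.1597, 0.1105]
tool_rot: [3.142, 0.0, -3.109]
contact_force: [0.9, 0.3, 0.8]
grip_width: 0.07
t 9.15 shift [0.0004 0.0003 0.0535] turn 0.0005 q6 -1.51
t 9.2 shift [0.0018 0.0002 0.055 ] turn 0.0006 q6 -1.51
```

View pics/w7.png

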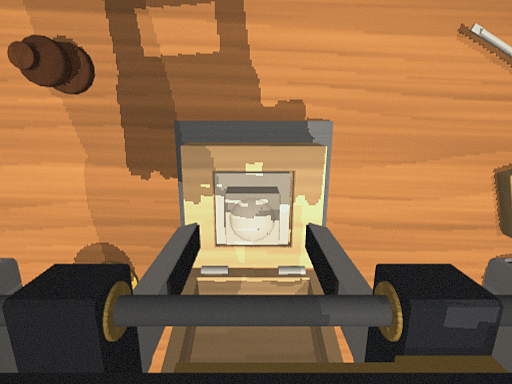

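The casting (column 253) is centred between the fingers (mid column ~252). I'll descend.

```bash
python3 -m jog '[[0,0,0.03,0,0.07],[0,0,0.048,0,0.07],[0,0,0.052,0,0.07],[0,0,0.053,0,0.07],[0,0,0.053,0,0.07]]'; python3 -c "
from h import *
shift(.516,.160,.057,3.174)"
```

```text
clock: 9.7
tcp_pos: [0.5177, 0.1598, 0.0589]
tool_rot: [3.141, 0.004, -3.108]
contact_force: [0.1, -0.2, 0.4]
grip_width: 0.0701
t 9.7 shift [0.0017 0.0002 0.0019] turn 0.0008 q6 -1.51
```

Nothing is touching yet, so I'll close gently with moderate force.

```bash
python3 -m jog '[[0.001,0,0.001,0,0.055],[0.001,0,0.001,0,0.045],[0.001,0,0.001,0,0.03],[0.001,0,0.001,0,0.03],[0.001,0,0.001,0,0.03]]' 20;python3 -m jog '[[0,0,0,0,0.03],[0,0,0,0,0.03]]' 20; python3 -c "
from h import *
shift(.516,.160,.057,3.174)"
```

```text
clock: 10.2
tcp_pos: [0.5151, 0.1596, 0.056]
tool_rot: [-3.142, 0.0, -3.108]
contact_force: [-0.7, -0.0, -0.2]
grip_width: 0.0424
clock: 10.4
tcp_pos: [0.5151, 0.1596, 0.056]
tool_rot: [-3.142, 0.0, -3.108]
contact_force: [-1.1, 0.3, 2.4]
grip_width: 0.0418
t 10.4 shift [-0.0009  0.0004 -0.001 ] turn 0.0008 q6 -1.51
```

It has gripped at 42 mm, the block's width. I'll lift and check.

```bash
python3 -m jog '[[0,0,-0.01,0,0.03],[0,0,-0.03,0,0.03],[0,0,-0.06,0,0.03],[0,0,-0.1,0,0.03],[0,0,-0.125,0,0.03]]' 25;python3 - <<'E'
from h import *
p=robot.capture('side');save(p,'s8')
shift(.537,-.15,.20,3.14-.218)
E
```

```text
clock: 10.9
tcp_pos: [0.5156, 0.1597, 0.1838]
tool_rot: [3.141, 0.003, -3.108]
contact_force: [0.6, 0.3, -1.5]
grip_width: 0.0419
t 10.95 shift [-0.0088 -0.3104 -0.0123] turn 0.253 q6 -1.51
```

View pics/s8.png

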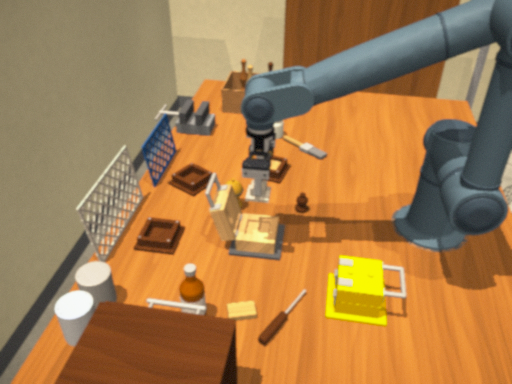

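The casting is out of the mould and hangs upright at (257,188). I'll move to a view of the jig.

```bash
python3 -c "
from h import *
shift(.61,-.225,.22,3.14-.21)"; python3 -m jog '[[-0.02,-0.05,-0.03,0.1,0.03],[-0.04,-0.1,-0.03,0.2,0.03],[-0.06,-0.15,-0.03,0.245,0.03],[-0.08,-0.2,-0.03,0.245,0.03],[-0.09,-0.245,-0.03,0.245,0.03]]';python3 -c "
from h import *
shift(.61,-.225,.22,3.14-.21)"
```

```text
t 10.95 shift [-0.0795 -0.3878 -0.0316] turn 0.245 q6 -1.51
clock: 11.45
tcp_pos: [0.6078, -0.0669, 0.2096]
tool_rot: [3.141, -0.001, 2.93]
contact_force: [0.5, -0.1, -1.5]
grip_width: 0.0417
t 11.45 shift [-0.0353 -0.1541 -0.0105] turn 0.0 q6 -1.65
```

```bash
python3 -m jog '[[-0.01,-0.045,-0.005,0,0.03],[-0.02,-0.09,-0.005,0,0.03],[-0.03,-0.13,-0.005,0,0.03],[-0.032,-0.145,-0.005,0,0.03],[-0.032,-0.145,-0.005,0,0.03]]';python3 - <<'E'
from h import *
shift(.61,-.225,.22,3.14-.21)
p=robot.capture('wrist');save(p,'w9');np.save('w9.npy',cloud(p))
for q in ['casting_mid','jig','block']:
    print(q,[(round(b['conf'],2),np.round(np.array(b['extent'])*[512,384,512,384]).tolist()) for b in robot.boxes_of(p,q)])
E
```

```text
clock: 11.95
tcp_pos: [0.6077, -0.2152, 0.2144]
tool_rot: [3.141, -0.002, 2.927]
contact_force: [0.2, 0.3, -2.5]
grip_width: 0.0418
t 11.95 shift [-0.0043 -0.0091 -0.0056] turn -0.0032 q6 -1.87
casting_mid [(0.73, [254.0, 233.0, 97.0, 97.0])]
jig [(0.74, [368.0, 251.0, 94.0, 39.0]), (0.73, [248.0, 120.0, 98.0, 99.0]), (0.71, [253.0, 235.0, 98.0, 101.0])]
block [(0.91, [246.0, 126.0, 56.0, 57.0]), (0.74, [489.0, 59.0, 38.0, 118.0])]
```

View pics/w9.png

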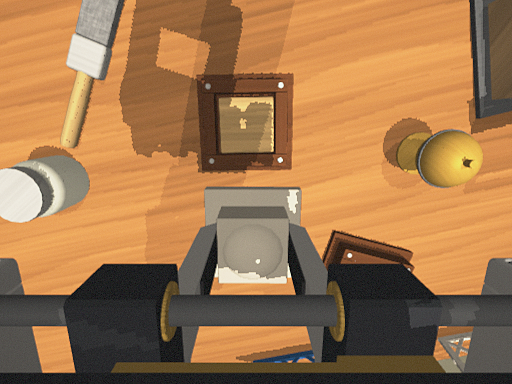

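The wrist picture shows the jig at (246,122) with its block in the pocket, and the casting held square in the fingers at (253,240). I'll fit both.

Run:
```python
from h import *
w=np.load('w9.npy')
def rect(s,lo,hi,n):
    m=s[(s[:,2]>lo)&(s[:,2]<hi)]
    r=cv2.minAreaRect(m[:,:2].astype(np.float32));print(n,len(m),np.round(r[0],4),np.round(r[1],4),round(r[2],2),round(float(np.median(m[:,2])),4))
J=w[62:182,185:305].reshape(-1,3)
rect(J,.034,.046,'walls');rect(J,.005,.015,'board');rect(J,.005,.046,'all')
B=w[97:152,219:272].reshape(-1,3);rect(B,.024,.0335,'block top')
C=w[185:285,195:310].reshape(-1,3);
for lo,hi in [(.19,.23),(.205,.23),(.225,.26),(.23,.255)]: rect(C,lo,hi,f'cast{lo}')
# casting foot top front edge
print(np.round(np.nanpercentile(C[:,2][C[:,2]>.1],[1,10,30,50,70,90,99]),4))
# foot-top strip: rows 188-203
F=w[188:203,205:303].reshape(-1,3);F=F[F[:,2]>.15];print('foot z',np.median(F[:,2]),F.min(0),F.max(0))
g=F[:,:2]@np.array([[np.cos(2.93),np.sin(2.93)],[np.sin(2.93),-np.cos(2.93)]]).T
T=np.array([.6077,-.2152]);t=T@np.array([[np.cos(2.93),np.sin(2.93)],[np.sin(2.93),-np.cos(2.93)]]).T
print('rel TCP x',np.percentile(g[:,0]-t[0],[1,99]),'y',np.percentile(g[:,1]-t[1],[1,99]))
```

```text
walls 3530 [ 0.5368 -0.2083] [0.1002 0.1   ] 78.62 0.0376
board 2044 [ 0.5366 -0.2083] [0.1203 0.1202] 78.45 0.0096
all 8925 [ 0.5366 -0.2083] [0.1203 0.1202] 78.45 0.0301
block top 2845 [ 0.5383 -0.2084] [0.0639 0.0642] 77.75 0.0296
cast0.19 3267 [ 0.6083 -0.2154] [0.0656 0.0646] 77.06 0.2104
cast0.205 3148 [ 0.6083 -0.2154] [0.0656 0.0646] 77.06 0.2104
cast0.225 6281 [ 0.6088 -0.2154] [0.0658 0.0429] 77.09 0.2383
cast0.23 5763 [ 0.6088 -0.2154] [0.0658 0.0428] 77.38 0.2384
[0.2047 0.21   0.2271 0.2365 0.241  0.2603 0.2835]
foot z 0.21015790966661715 [ 0.57073164 -0.2409546   0.20664654] [ 0.59354552 -0.17778273  0.21237683]
rel TCP x [0.02162986 0.03106626] y [-0.03054288  0.03158846]
```

```bash
python3 -c "
from h import *
shift(.5362,-.2082,.085,2.945)"
```

```text
t 12.15 shift [ 0.0715 -0.0116  0.1304] turn -0.0133 q6 -1.87
```

```bash
python3 -m jog '[[0.045,-0.008,0,-0.015,0.03],[0.0715,-0.0116,0.02,-0.015,0.03],[0.0715,-0.0116,0.06,-0.015,0.03],[0.0715,-0.0116,0.1,-0.015,0.03],[0.0715,-0.0116,0.13,-0.015,0.03]]';python3 -m jog '[[0,0,0,0,0.03],[0,0,0,0,0.03],[0,0,0,0,0.03]]';python3 - <<'E'
from h import *
shift(.5362,-.2082,.06,2.945)
p=robot.capture('wrist');save(p,'w10');w=cloud(p);np.save('w10.npy',w)
shift(.5362,-.2082,.06,2.945)
E
```

```text
clock: 12.65
tcp_pos: [0.5354, -0.2078, 0.0837]
tool_rot: [3.141, -0.002, 2.947]
contact_force: [-0.2, 0.2, -1.4]
grip_width: 0.0419
clock: 12.95
tcp_pos: [0.5379, -0.2104, 0.0883]
tool_rot: [-3.14, 0.004, 2.946]
contact_force: [0.2, -0.6, -1.3]
grip_width: 0.0416
t 12.95 shift [0.0022 0.0019 0.0283] turn 0.0008 q6 -1.94
t 13.0 shift [0.0023 0.0021 0.0284] turn 0.0005 q6 -1.94
```

View pics/w10.png

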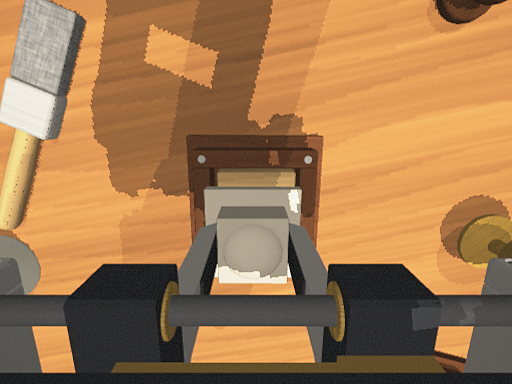

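```bash
python3 -m jog '[[0,0,0.012,0,0.03],[0,0,0.012,0,0.03],[0,0,0.012,0,0.03],[0,0,0.012,0,0.03]]';python3 - <<'E'
from h import *
shift(.5362,-.2082,.06,2.945)
p=robot.capture('wrist');save(p,'w11');w=cloud(p)
o=robot.observe();y=o['tool_rot'][2];A=np.array([[np.cos(y),np.sin(y)],[np.sin(y),-np.cos(y)]])
def rel(s): return (s[:,:2]-o['tcp_pos'][:2])@A.T
J=w[120:250,170:340].reshape(-1,3)
m=J[(J[:,2]>.004)&(J[:,2]<.015)];r=rel(m);print('board y ext',np.percentile(r[:,1],[.5,99.5]),'x max',np.percentile(r[:,0],99.5))
wl=J[(J[:,2]>.034)&(J[:,2]<.042)];r=rel(wl);print('walls y',np.percentile(r[:,1],[.5,99.5]),'xmax',np.percentile(r[:,0],99.5))
ax=r[(r[:,0]>.032)];  print('front wall xmin inner', np.percentile(ax[:,0],[1,50]))
f=J[(J[:,2]>.062)&(J[:,2]<.078)];r=rel(f);print('foot y',np.percentile(r[:,1],[.5,99.5]),'xmax',np.percentile(r[:,0],99.5),'z',np.median(f[:,2]))
for nm,a,lim in [('front board',m,1)]:
    rr=rel(a);q=[]
    for yy in np.arange(-.05,.051,.01):
        k=rr[abs(rr[:,1]-yy)<.005]; q.append(k[:,0].max())
    print('board front edge slope deg',np.degrees(np.polyfit(np.arange(-.05,.051,.01),q,1)[0]))
rr=rel(f);Y=np.arange(-.025,.026,.01);q=[rr[abs(rr[:,1]-yy)<.005][:,0].max() for yy in Y];print('foot front slope deg',np.degrees(np.polyfit(Y,q,1)[0]))
shift(.5362,-.2082,.06,2.945)
E
```

```text
clock: 13.4
tcp_pos: [0.5362, -0.2101, 0.0738]
tool_rot: [-3.142, 0.0, 2.945]
contact_force: [-0.2, -1.0, -0.8]
grip_width: 0.0419
t 13.4 shift [0.0004 0.0019 0.0138] turn -0.0003 q6 -1.94
board y ext [-0.05800668  0.06151334] x max 0.059839601445308824
walls y [-0.04795942  0.05136599] xmax 0.04981013038693706
front wall xmin inner [0.03259405 0.04249907]
foot y [-0.03165035  0.03182208] xmax 0.031233765574557905 z 0.06956348128633849
board front edge slope deg -0.0248062731504774
foot front slope deg -0.06240346146158574
t 13.45 shift [0.0005 0.0019 0.0139] turn -0.0003 q6 -1.94
```

View pics/w11.png

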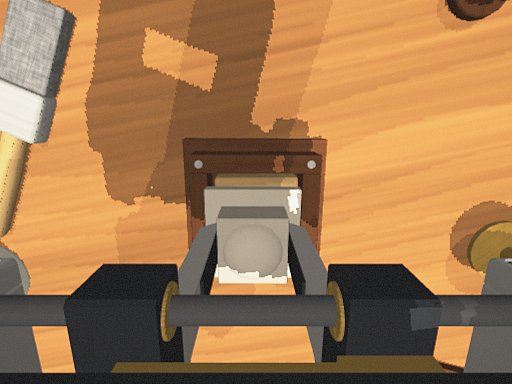

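The casting is square to the jig within 0.1° and needs +1.8 mm along tool y. I'll apply that and descend in steps.

```bash
python3 -m jog '[[0,0.0018,0,0,0.03],[0,0.0018,0.008,0,0.03],[0,0.0018,0.016,0,0.03],[0,0.0018,0.022,0,0.03],[0,0.0018,0.022,0,0.03]]';python3 -c "
from h import *
shift(.5362,-.2082,.044,2.945)
p=robot.capture('wrist');save(p,'w12')
shift(.5362,-.2082,.044,2.945);print(robot.observe()['contact_force'])"
```

```text
clock: 13.95
tcp_pos: [0.5355, -0.2077, 0.05]
tool_rot: [3.14, -0.003, 2.945]
contact_force: [-0.1, 0.2, -2.0]
grip_width: 0.0419
t 13.95 shift [-0.0008 -0.0004  0.006 ] turn -0.0003 q6 -1.94
t 14.0 shift [-0.0003 -0.0002  0.0067] turn -0.0002 q6 -1.94
[ 0.47049396 -0.92902428 -1.65974266]
```

View pics/w12.png

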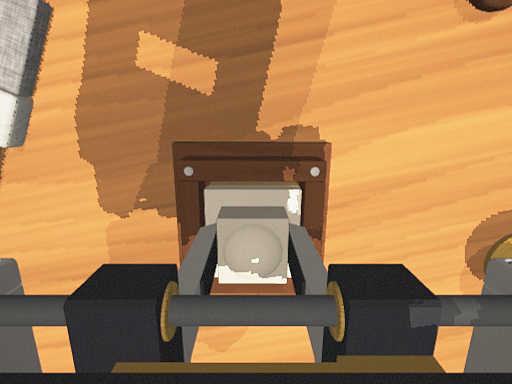

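The foot is entering the pocket centred between the side walls (foot 205–301, wall inner edges 204–302). I'll descend slowly until it touches.

```bash
python3 -m jog '[[0,0,0.002,0,0.03],[0,0,0.004,0,0.03],[0,0,0.005,0,0.03],[0,0,0.005,0,0.03]]'; python3 -m jog '[[0,0,0.001,0,0.03],[0,0,0.001,0,0.03],[0,0,0.001,0,0.03]]'
```

```text
clock: 14.4
tcp_pos: [0.5365, -0.2083, 0.0466]
tool_rot: [3.142, -0.0, 2.945]
contact_force: [-0.0, -0.4, -2.4]
grip_width: 0.0419
clock: 14.7
tcp_pos: [0.5366, -0.2083, 0.0458]
tool_rot: [-3.142, 0.0, 2.945]
contact_force: [0.0, 0.4, -2.1]
grip_width: 0.0415
```

```bash
python3 -m jog '[[0,0,0.001,0,0.03],[0,0,0.001,0,0.03],[0,0,0.001,0,0.03]]';python3 -m jog '[[0,0,0.001,0,0.03],[0,0,0.001,0,0.03],[0,0,0.001,0,0.03]]'
```

```text
clock: 15.0
tcp_pos: [0.5365, -0.2083, 0.0447]
tool_rot: [-3.142, -0.0, 2.945]
contact_force: [0.7, -0.3, -1.8]
grip_width: 0.0418
clock: 15.3
tcp_pos: [0.5367, -0.2084, 0.044]
tool_rot: [-3.141, 0.0, 2.945]
contact_force: [-0.4, 0.1, 1.2]
grip_width: 0.0416
```

It has made contact: the force went from -2 to +1 N at TCP z 0.044, as expected. I'll release and retreat up.

```bash
python3 -m jog '[[0,0,0,0,0.045],[0,0,0,0,0.05],[0,0,0,0,0.06],[0,0,0,0,0.065],[0,0,0,0,0.065]]' ; python3 -m jog '[[0,0,-0.01,0,0.065],[0,0,-0.03,0,0.065],[0,0,-0.06,0,0.065],[0,0,-0.1,0,0.065],[-0.04,0,-0.14,0,0.065]]'; python3 -m jog '[[-0.03,0,-0.02,0,0.065],[-0.03,0,-0.02,0,0.065],[-0.03,0,-0.02,0,0.065]]'
python3 - <<'E'
from h import *
p=robot.capture('wrist');save(p,'w13');w=cloud(p);q=robot.capture('side');save(q,'s13');q=robot.capture('scene');save(q,'c13')
J=w[60:260,160:340].reshape(-1,3)
def rect(lo,hi,n):
    m=J[(J[:,2]>lo)&(J[:,2]<hi)]
    m=m[np.hypot(m[:,0]-.5366,m[:,1]+.2083)<.1]
    r=cv2.minAreaRect(m[:,:2].astype(np.float32));print(n,len(m),np.round(r[0],4),np.round(r[1],4),round(r[2],2),round(float(np.median(m[:,2])),4))
rect(.005,.015,'board');rect(.060,.08,'cast block');rect(.034,.045,'foot+walls')
z=w[::1];c=J[(np.hypot(J[:,0]-.5366,J[:,1]+.2083)<.009)];print('dome z',np.median(c[:,2]))
E
```

```text
clock: 15.8
tcp_pos: [0.5365, -0.2083, 0.0437]
tool_rot: [3.142, -0.0, 2.945]
contact_force: [-0.1, -0.4, 0.5]
grip_width: 0.0647
clock: 16.3
tcp_pos: [0.5689, -0.2142, 0.1804]
tool_rot: [3.141, -0.003, 2.944]
contact_force: [0.6, -0.9, -0.1]
grip_width: 0.0649
clock: 16.6
tcp_pos: [0.6007, -0.221, 0.1995]
tool_rot: [-3.141, 0.0, 2.945]
contact_force: [0.1, 0.5, 0.7]
grip_width: 0.0652
board 2110 [ 0.5368 -0.2083] [0.1203 0.12  ] 78.82 0.0097
cast block 1590 [ 0.5378 -0.2082] [0.0417 0.0402] 78.76 0.0675
foot+walls 5495 [ 0.5368 -0.2084] [0.1003 0.0997] 78.75 0.0381
dome z 0.07163601067404574
```

View pics/w13.png

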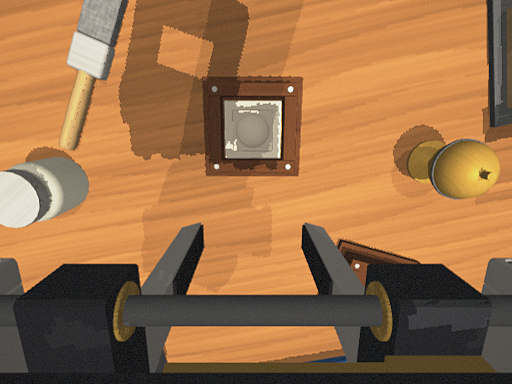

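View pics/s13.png

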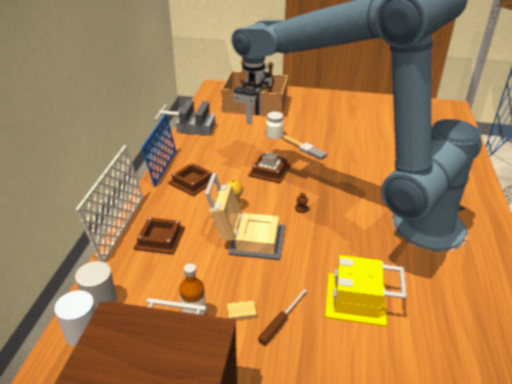

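View pics/c13.png

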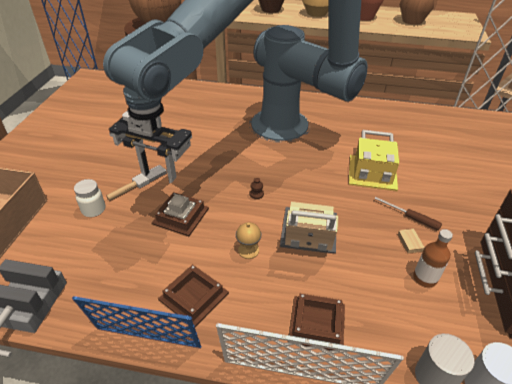

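The casting sits in the pocket with its dome at z 0.072, within 1 mm of centre and 0.1° of square. The lid is open and the other things haven't moved. I'll hand in.

```bash
python3 -c "
from h import *
print(robot.job_done())"
```

```text
the job is handed in; nothing more can be done
None
```

The job is done and handed in at about 17 s. The lid is open and leaning back on its stop, and the casting is in the pocket of the right-hand jig, dome up. The hand-in reports no verdict.

- **Lid:** I carried it by its handle to about 1.77 rad and let go. The later pictures show it resting on its stop.
- **Casting:** I gripped it by its 42 mm block, lifted it out and lowered it until it touched at about 3 N, at the expected height. My last wrist-camera check put it about 1 mm from the pocket centre and about 0.1° from square. The dome top was at 72 mm, as expected for lying flat on the block.
- **Other things:** the last pictures show nothing else moved, and the robot was clear of everything.
- **What disagreed:** closing on the handle briefly gave about 16 N in x and again in z, because the grasp was off by a few mm. I eased the tool and it fell to about 4 N. Holding still, the TCP readings wandered by 2 to 3 mm, so I corrected the placing from camera measurements.

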